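# Lock a levelling post with its jam nut and cap it

## Robot

A 6-joint arm with a two-finger parallel gripper is mounted at the origin on a cart in front of the work surface, level with it; the furniture and walls round the work are solid. World frame = base frame: x ahead of the robot, y to its left, z up, the work surface at z = 0. Lengths are in mm, angles in degrees, forces in N, time in s.
With the tool pointing down it reaches from about 275 to 725 mm from the base axis. Payload 5.6 kg.
Tool frame: the origin (TCP) lies on the centre line of the jaws, within the pads' length; the fingertips stand arm.tcp_to_tips ahead of it and the grasp point (between the pads) lies 8 mm behind it (arm.tcp_to_tips is the distance from the TCP to the fingertips, in mm); y points along the fingers, z is the direction in which the jaws open and shut, and the axes are right-handed (so a half turn about y gives the same grasp; the last joint's range is limited). The gripper opens to 85 mm and grips with 20 to 120 N. Pads are 22 mm wide; open, the fingers measure 114 mm over their backs; the gripper's body (76 mm by 85 mm) begins 54 mm behind the grasp point. The pads swing forward as they close: fully open they stand 13 mm farther back than shut.
Start: joints at [84.546, 14.616, 6.199, 0, -81.583, -16.306], TCP at [203.877, 510.81, 242.283] pointing down, gripper open.
Joint ranges: [-168.99, 168.99], [-69.2, 112.95], [-62.41, 85.93], [-164.36, 98.24], [-168.68, -3.75], [-174.98, 174.98]. Speed limits (degrees/s): [147.25, 147.25, 180, 180, 180, 180].

## Interface

Orientations are given as a 3x3 rotation matrix whose columns are the frame's x, y, z axes.
In Python, from cell import arm gives the robot as it stands. Calls block until the motion is done:
- arm.move_ptp(position, orientation): joint-space move of the TCP to a pose.
- arm.move_straight(position, feed=150, orientation=None, threshold=None): straight line of the TCP; orientation=None keeps the orientation; feed is the mean speed in mm/s. With threshold (N) it stops when the force on the tool has changed by that much, and returns True; else False.
- arm.set_joints(angles): joint-space move.
- arm.gripper_open() and arm.grasp(): open the fingers fully, or close them until they stop; the grip force is fixed at half the most.
- arm.pause(seconds).
- arm.solve_ik(position, orientation): joint angles nearest the present ones, or None.
- arm.get_state(): the state.
- arm.snapshot(name): name is "side" or "top"; returns a dict with "img" (480x640x3 uint8, blue, green, red), "range_z" (480x640 float32, mm along the optical axis (not along the pixel's ray), 0 where there is no reading), "vfov" (degrees; the focal length in pixels is half the picture's height over the tangent of half this angle, whatever the lens; pixels are square), "cx", "cy" (the principal point, pixels), "rvec" (rotation vector, rad) and "tvec" (3), from world to camera coordinates, as OpenCV has them. Camera axes: x right, y down, z forward; pixel columns grow to the right and rows downward; lengths in mm; the calibration is good to about 2 mm. A picture is of the moment at which its call begins.
A pose or a line that the arm cannot do raises arm.IKError and nothing moves.
- arm.sign_off(): hands the job in, once; it reports no verdict.
The state is a dict: "time_s": time; "joints": joint angles; "joint_vel": joint speeds; "tau": joint torques, N m; "eef_pos": TCP position; "orientation": TCP orientation; "force": force on the tool from outside, world axes, zero at the start; "torque": the same for the moment, N m; "gripper_width": finger opening in mm.
Only numpy, scipy, OpenCV 4.12 (cv2) and the standard library are available. Lean on these libraries where they do the work, as an engineer would, in place of code of your own. Each camera call takes 0.05 s, during which the arm holds its last target.

## Task

Lock the levelling post: run the brass jam nut down its thread (clockwise seen from above) until it is firmly finger-tight on the red fibre washer, about 0.4 N m, without crushing the washer. Then put the orange cap over the tip of the post so that it sits upright and fully down, let go, and leave the vials, the box and the tape where they are.

Things in the scene. Friction and masses are not known exactly. Their poses are not given: they have to be found in the camera images.
- stand: Grey stand fixed to the bench: foot plate 90 x 90 x 10 mm, round boss 32 mm in diameter up to 45 mm, fixed upright threaded steel post 16 mm in diameter. Origin: centre of the underside, on the post's axis, z up. On the boss lie a steel collar and a red fibre washer (31 mm diameter), the nut's seat: its top is 48 to 54 mm above the bench, different each time and not reported.
- nut_mid (a point): Centre of the knurled round brass jam nut (44 mm diameter, 20 mm high) on the post's axis; grip at any yaw. Starts 67 mm above the bench, 3 to 9 mm (1.3 to 4.0 rad) above its seat. Clockwise from above lowers it by 14 mm a turn (2.23 mm per rad); it stays where it is let go. The post's tip is 30 mm above this point at the start, 33 to 40 mm when tight.
- post_tip (a point): Centre of the flat top of the fixed post, 97 mm above the bench. The top 3 mm are chamfered to 11 mm diameter.
- cap_mid (a point): Centre (half-way up) of the loose orange cap: round, 32 mm in diameter, 42 mm high, 50 g, z up, standing mouth down on the bench (this point 21 mm above it). Blind bore 21 mm in diameter, 18 mm deep from the mouth, which is 21 mm below this point. Fully down, the bore's end rests on the post's tip and this point is 3 mm above post_tip.
- vial_yellow: Bystander: vial with black cap and yellow filling, 23 mm diameter, 52 mm high, upright; origin at the centre of its underside.
- vial_white: Bystander: vial with white cap and brownish filling, 23 mm diameter, 52 mm high, upright; origin at the centre of its underside.
- box: Bystander: small blue and white cardboard box, 70 x 70 x 32 mm; origin at the centre of its underside.
- tape: Bystander: roll of beige tape lying flat, 68 mm diameter, 19 mm high; origin at the centre of its underside.
- nut: The same nut, origin at its underside's centre. Its nylon insert makes it run with about 0.06 N m of torque; once it touches the washer, the torque needed to turn it climbs by about 2 N m per rad (read at rest between turns it may be half lower). Turned with less than 0.3 N m it is not locked, over about 1 N m it crushes the washer; stop once 0.3 to 0.5 N m is felt, or 0.2 rad past a clear touch.
- cap: The same cap, origin at the centre of its mouth (underside).
- titration_stand: Fixed obstacle: tall burette stand with blue-jawed clamps at the front left of the bench, between the arm's start and the work; it fills about 250 mm round this point (the middle of its foot) and reaches 0.7 m above the bench top. Fold the arm back and lift the gripper before swinging past it.
There are look-alikes about, which are no part of the job. Leave any green look-alike of the stand alone.

How it is judged:
By the outcome, as a careful person would: the job done as asked, in the order asked, and still so for the second after the job is handed in, with the robot touching nothing.
It also fails if it takes over 72 s, if anything falls off the work surface, if the arm or the gripper's body presses on something with over 40 N, if the wrist force passes 120 N, or if a joint passes its speed limit or range.

## Working session

There is one attempt and no reset: what is moved stays moved. The work goes in short steps, each a Python script; the robot and the scene stay as the last script left them, time stands still between calls to the robot, and variables do not carry over. Pictures are saved under pics/ and viewed, and the job is handed in when it is done.

```bash
ls; mkdir -p pics; cat > h.py <<'E'
import numpy as np, cv2
from cell import arm
def snap(n,f):
    s=arm.snapshot(n); cv2.imwrite(f'pics/{f}.png',s['img']); np.save(f'pics/{f}_z.npy',s['range_z'])
    import pickle; pickle.dump(s,open(f'pics/{f}.pkl','wb')); return s
def load(f):
    import pickle; return pickle.load(open(f'pics/{f}.pkl','rb'))
def cam(s):
    f=240/np.tan(np.radians(s['vfov'])/2); R=cv2.Rodrigues(np.array(s['rvec'],float))[0]; t=np.array(s['tvec'],float).ravel()
    return f,R,t
def ray(s,u,v):
    f,R,t=cam(s); d=R.T@np.array([(u-s['cx'])/f,(v-s['cy'])/f,1]); return -R.T@t,d
def onplane(s,u,v,z):
    o,d=ray(s,u,v); return o+d*(z-o[2])/d[2]
def proj(s,p):
    f,R,t=cam(s); c=R@np.array(p,float)+t; return c[:2]/c[2]*f+[s['cx'],s['cy']]
def cloud(s):
    f,R,t=cam(s); z=s['range_z']; v,u=np.mgrid[:480,:640]
    c=np.stack([(u-s['cx'])/f*z,(v-s['cy'])/f*z,z],-1); return (c-t)@R
E
python3 - <<'E'
from h import *
for n in('side','top'):
    s=snap(n,n+'0'); f,R,t=cam(s); print(n,s['vfov'],s['cx'],s['cy'],-R.T@t,R[2],(s['range_z']>0).mean())
st=arm.get_state(); print(st); print(arm.tcp_to_tips)
E
```

```text
pics
side 55.98363397033947 316.8818373742934 242.02713122637303 [ 297.09834984 -799.25194441  609.96962279] [ 0.18550837  0.82810762 -0.52898432] 0.9960319010416666
top 50.05079471684223 321.3253421467065 244.99225277551838 [ 311.31969197  106.76026814 1269.82661995] [ 0.15226437 -0.02393708 -0.98804989] 0.99625
{'time_s': 0.1, 'joints': array([ 8.45442637e+01,  1.46495144e+01,  6.13884709e+00, -2.39784886e-02,
       -8.15832554e+01, -1.63077258e+01]), 'joint_vel': array([-0.10464134, -0.11062421,  0.23966942,  0.0965881 , -0.01846085,
        0.02421045]), 'tau': array([-1.53616515e-03, -3.87601876e+01,  2.38477296e+01,  5.37788361e+00,
       -3.73810966e-03, -4.45421151e-06]), 'eef_pos': array([203.70781386, 510.43375623, 241.49333445]), 'orientation': array([[-9.28699639e-01, -5.67974925e-04, -3.70832384e-01],
       [ 3.70832814e-01, -1.59245959e-03, -9.28698276e-01],
       [-6.30582542e-05, -9.99998571e-01,  1.68954039e-03]]), 'force': array([ 0.56156242,  1.04502107, -0.63135759]), 'torque': array([ 0.01808548, -0.05256742, -0.02301685]), 'gripper_width': 85.42271600578874}
11.0
```

View pics/side0.png

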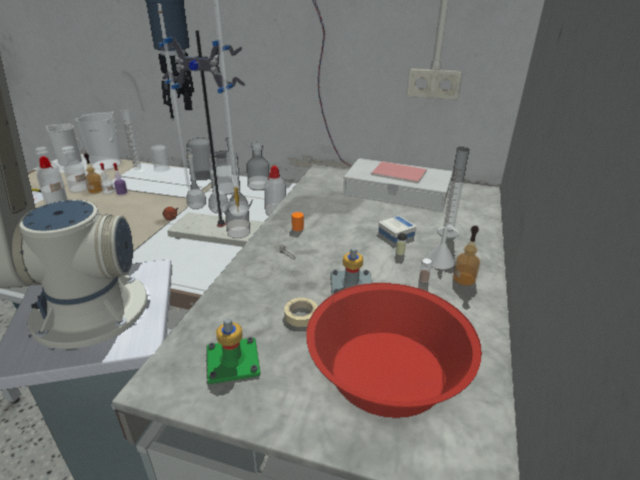

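View pics/top0.png

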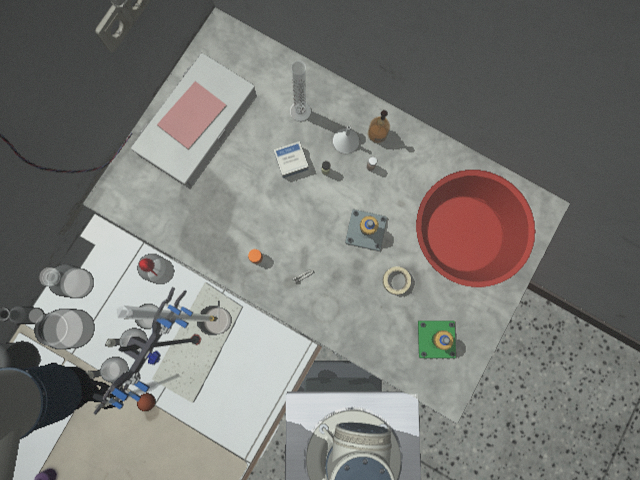

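```bash
python3 - <<'E'
from h import *
s=load('top0'); P=cloud(s); d=load('side0'); Q=cloud(d)
def comp(s,P,lo,hi,box,nm,zr=(-50,400)):
    hsv=cv2.cvtColor(s['img'],cv2.COLOR_BGR2HSV); m=cv2.inRange(hsv,lo,hi)
    k=np.zeros_like(m); x0,y0,x1,y1=box; k[y0:y1,x0:x1]=1; m=m*k
    n,l,st,c=cv2.connectedComponentsWithStats((m>0).astype('uint8'))
    for i in range(1,n):
        if st[i,4]>15:
            p=P[l==i]; print(nm,c[i].round(1),st[i],'cloud min',p.min(0).round(),'med',np.median(p,0).round(1),'max',p.max(0).round())
comp(s,P,(5,180,120),(15,255,255),(230,230,280,280),'cap top')
comp(d,Q,(3,180,120),(15,255,255),(280,200,315,245),'cap side')
comp(s,P,(12,100,80),(28,255,255),(340,200,400,250),'nut top')
comp(d,Q,(12,100,80),(28,255,255),(330,240,375,290),'nut side')
for (nm,S,b) in (('top',s,(330,190,410,260)),('side',d,(320,235,385,295)),('ctop',s,(235,235,280,280)),('cside',d,(280,200,315,245)),('box',s,(265,135,345,180))):
    x0,y0,x1,y1=b; cv2.imwrite(f'pics/c_{nm}.png',cv2.resize(S['img'][y0:y1,x0:x1],None,fx=8,fy=8,interpolation=cv2.INTER_NEAREST))
# regions by height
for nm,x0,y0,x1,y1 in (('stand',330,190,410,260),('cap',235,235,280,280)):
    p=P[y0:y1,x0:x1].reshape(-1,3)
    for a,b in((5,20),(30,39),(39,48),(60,85),(85,110)):
        q=p[(p[:,2]>a)&(p[:,2]<b)]
        if len(q):print(nm,a,b,len(q),q.mean(0).round(1),q.min(0).round(),q.max(0).round())
for u,v in((325,167),(372,163),(397,281),(291,158),(345,140),(378,128),(304,276),(475,230)):
    print(u,v,P[v,u].round())
E
```

```text
cap side [297.2 220.6] [292 213  11  17 155] cloud min [ 297. -799.    4.] med [472.4 222.1  33.7] max [489. 247. 610.]
nut top [367.9 225.1] [360 216  18  18 140] cloud min [525. -55.  62.] med [542.7 -31.   75.6] max [566. -14.  82.]
nut side [352.5 262.2] [343 253  20  17 203] cloud min [ 297. -799.   -1.] med [539.8 -53.8  73.2] max [603.  92. 610.]
stand 5 20 992 [543.5 -33.4   9.9] [ 471. -145.    5.] [648.  54.  20.]
stand 30 39 2 [536.  -24.3  31.2] [535. -26.  31.] [537. -23.  32.]
stand 60 85 241 [544.7 -34.4  75.3] [525. -57.  62.] [568. -14.  84.]
stand 85 110 36 [545.9 -35.2  93.8] [539. -42.  87.] [552. -29.  99.]
cap 5 20 43 [471.7 237.3   8.1] [421. 183.   5.] [518. 287.  19.]
cap 30 39 24 [471.4 236.9  37.3] [462. 222.  31.] [488. 251.  39.]
cap 39 48 116 [476.9 237.2  42.1] [463. 222.  39.] [491. 253.  47.]
325 167 [693.  68.  52.]
372 163 [704. -48.  51.]
397 281 [ 417. -112.    1.]
291 158 [722. 152.  32.]
345 140 [769.  17.  35.]
378 128 [787. -62.  71.]
304 276 [429. 119.   3.]
475 230 [ 547. -313.   -0.]
```

View pics/c_top.png

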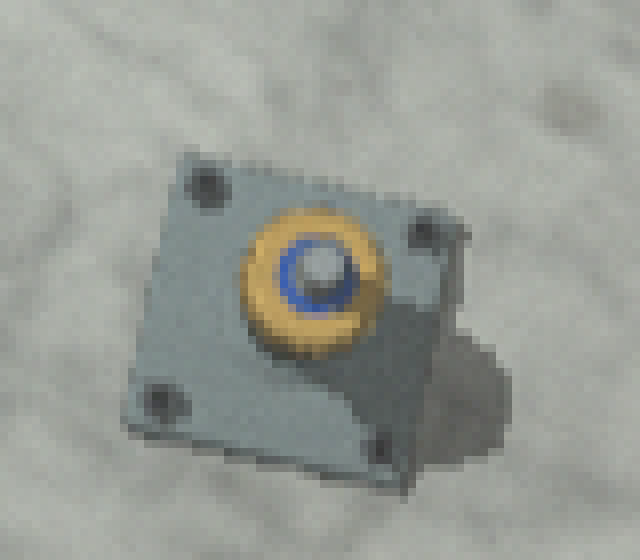

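View pics/c_side.png

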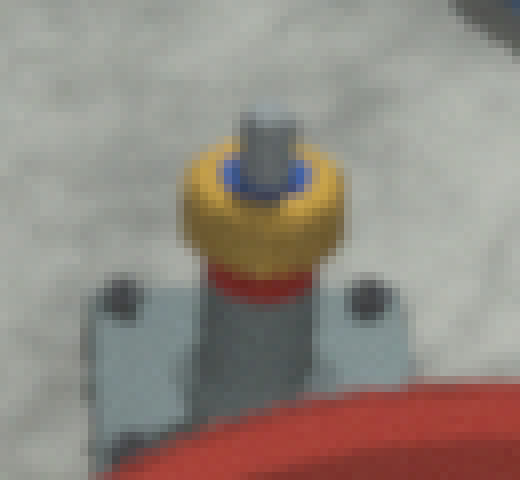

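View pics/c_ctop.png

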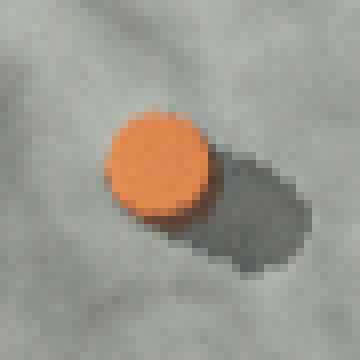

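View pics/c_cside.png

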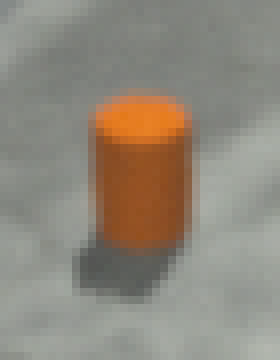

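```bash
python3 - <<'E'
from h import *
s=load('top0'); d=load('side0')
def tri(u,v,U,V):
    o,a=ray(s,u,v);p,b=ray(d,U,V); a/=np.linalg.norm(a);b/=np.linalg.norm(b)
    A=np.stack([a,-b],1); x=np.linalg.lstsq(A,p-o,rcond=None)[0]; A_,B_=o+a*x[0],p+b*x[1]; return (A_+B_)/2,np.linalg.norm(A_-B_)
def cr(x,y,x0,y0): return x0+x/8-.5,y0+y/8-.5
t=cr(322,266,330,190); T=cr(268,108,320,235)
print('tip',onplane(s,*t,97),onplane(d,*T,97),tri(*t,*T))
c=[cr(*q,330,190) for q in((183,152),(460,220),(408,492),(124,430))]
W=np.array([onplane(s,*q,10) for q in c]); print('foot',W.round(1),W.mean(0),[np.linalg.norm(W[i]-W[i-1]).round(1) for i in range(4)])
n=cr(313,278,330,190); print('nut top',onplane(s,*n,77)); 
N=cr(264,180,320,235); print('nut side',onplane(d,*N,77))
a=cr(158,163,235,235); b=cr(141,120,280,200); print('cap',onplane(s,*a,42),onplane(d,*b,42),tri(*a,*b))
# masks
hsv=cv2.cvtColor(s['img'],cv2.COLOR_BGR2HSV)
m=cv2.inRange(hsv[235:280,235:280],(3,120,215),(20,255,255)); ys,xs=np.nonzero(m); print('cap mask',len(xs),onplane(s,xs.mean()+235,ys.mean()+235,42))
R=arm.get_state()['orientation']
for p in ((545,-35,110),(545,-35,200),(475,237,100)):
  for yaw in range(-180,180,30):
    y=np.radians(yaw); z=np.array([np.cos(y),np.sin(y),0]); Y=np.array([0,0,-1.]); X=np.cross(Y,z)
    q=arm.solve_ik(p,np.stack([X,Y,z],1)); print(p,yaw,None if q is None else np.round(q,0))
E
```

```text
tip [544.8598495  -34.53368505  97.        ] [546.18944382 -35.30514604  97.        ] (array([545.6594744 , -34.72753329,  96.54352918]), np.float64(1.4112986407035653))
foot [[598.4  -1.8  10. ]
 [577.1 -88.6  10. ]
 [490.9 -70.7  10. ]
 [510.   17.4  10. ]] [544.10225493 -35.93620658  10.        ] [np.float64(90.5), np.float64(89.4), np.float64(88.1), np.float64(90.2)]
nut top [545.21192966 -34.21801087  77.        ]
nut side [544.89147087 -39.2817176   77.        ]
cap [475.98677043 238.21942751  42.        ] [474.97847737 234.63230475  42.        ] (array([475.95316446, 238.47125912,  39.91126737]), np.float64(0.6252704933463562))
cap mask 111 [475.90122112 238.55769561  42.        ]
(545, -35, 110) -180 [ 13.  19.  -8.   0. -63. -13.]
(545, -35, 110) -150 [ 13.  19.  -8.   0. -63.  17.]
(545, -35, 110) -120 [ 13.  19.  -8.   0. -63.  47.]
(545, -35, 110) -90 [ 13.  19.  -8.   0. -63.  77.]
(545, -35, 110) -60 [ 13.  19.  -8.   0. -63. 107.]
(545, -35, 110) -30 [ 13.  19.  -8.   0. -63. 137.]
(545, -35, 110) 0 [ 13.  19.  -8.   0. -63. 167.]
(545, -35, 110) 30 [  13.   19.   -8. 
[... 816 characters left out ...]
6. -73.]
(545, -35, 200) 150 [ 13.  15.   1.   0. -76. -43.]
(475, 237, 100) -180 [ 43.  18. -11.   0. -61. -43.]
(475, 237, 100) -150 [ 43.  18. -11.   0. -61. -13.]
(475, 237, 100) -120 [ 43.  18. -11.   0. -61.  17.]
(475, 237, 100) -90 [ 43.  18. -11.   0. -61.  47.]
(475, 237, 100) -60 [ 43.  18. -11.   0. -61.  77.]
(475, 237, 100) -30 [ 43.  18. -11.   0. -61. 107.]
(475, 237, 100) 0 [ 43.  18. -11.   0. -61. 137.]
(475, 237, 100) 30 [ 43.  18. -11.   0. -61. 167.]
(475, 237, 100) 60 [  43.   18.  -11.    0.  -61. -163.]
(475, 237, 100) 90 [  43.   18.  -11.    0.  -61. -133.]
(475, 237, 100) 120 [  43.   18.  -11.    0.  -61. -103.]
(475, 237, 100) 150 [ 43.  18. -11.   0. -61. -73.]
```

```bash
python3 - <<'E'
from h import *
s=load('top0'); P=cloud(s); d=load('side0'); Q=cloud(d)
print('foot rod',onplane(s,196,340,15),onplane(d,221,224,15),'corners',[onplane(s,*q,10).round() for q in((219,281),(243,297),(182,402),(155,390))])
for X,reg in((P,np.s_[280:420,50:240]),(Q,np.s_[0:245,150:262])):
    p=X[reg].reshape(-1,3); p=p[(p[:,2]>40)&(p[:,0]>-100)&(p[:,0]<600)&(p[:,1]<800)]
    for a in range(0,1000,100):
        q=p[(p[:,2]>a)&(p[:,2]<a+100)]
        if len(q)>5: print(a,len(q),np.percentile(q,[2,98],axis=0).round().tolist(),'minr',np.percentile(np.hypot(q[:,0],q[:,1]),[0,2]).round())
for j in ([84.5,-40,60,0,-80,-16],[84.5,-30,0,0,-81,-16]): print(j)
E
```

```text
foot rod [274.14805273 375.85333454  15.        ] [276.2115296  273.79309598  15.        ] corners [array([416., 326.,  10.]), array([377., 267.,  10.]), array([130., 404.,  10.]), array([158., 469.,  10.])]
0 458 [[197.0, 320.0, 41.0], [412.0, 705.0, 99.0]] minr [443. 449.]
100 200 [[197.0, 319.0, 101.0], [333.0, 587.0, 199.0]] minr [442. 443.]
200 249 [[192.0, 319.0, 204.0], [333.0, 570.0, 299.0]] minr [438. 439.]
300 1536 [[173.0, 319.0, 306.0], [358.0, 496.0, 399.0]] minr [434. 438.]
400 3259 [[177.0, 319.0, 403.0], [349.0, 492.0, 496.0]] minr [434. 439.]
500 486 [[189.0, 318.0, 500.0], [334.0, 474.0, 597.0]] minr [443. 444.]
600 308 [[319.0, 318.0, 603.0], [334.0, 332.0, 655.0]] minr [453. 454.]
0 880 [[192.0, 316.0, 41.0], [439.0, 799.0, 98.0]] minr [436. 441.]
100 962 [[193.0, 315.0, 102.0], [446.0, 799.0, 198.0]] minr [433. 437.]
200 1422 [[175.0, 315.0, 203.0], [451.0, 798.0, 299.0]] minr [432. 435.]
300 2631 [[169.0, 316.0, 303.0], [455.0, 796.0, 399.0]] minr [427. 434.]
400 3380 [[165.0, 316.0, 402.0], [460.0, 797.0, 498.0]] minr [426. 437.]
500 700 [[171.0, 314.0, 501.0], [456.0, 789.0, 535.0]] minr [436. 440.]
600 122 [[297.0, -799.0, 610.0], [297.0, -799.0, 610.0]] minr [853. 853.]
[84.5, -40, 60, 0, -80, -16]
[84.5, -30, 0, 0, -81, -16]
```

```bash
python3 - <<'E'
from h import *
Y=np.array([0,0,-1.])
def Rz(yaw):
    y=np.radians(yaw); z=np.array([np.cos(y),np.sin(y),0]); return np.stack([np.cross(Y,z),Y,z],1)
for r in(280,300,350,400):
  for z in (250,350,450,550,600,650,700):
    a=np.radians(60); q=arm.solve_ik((r*np.cos(a),r*np.sin(a),z),Rz(-120)); print(r,z,None if q is None else np.round(q,0))
E
```

```text
280 250 [ 93. -18. -24.   0. -84. -33.]
280 350 [ 93. -18. -10.   0. -98. -33.]
280 450 [  93.  -15.    7.    0. -112.  -33.]
280 550 [  93.  -10.   27.    0. -127.  -33.]
280 600 [  93.   -5.   40.    0. -135.  -33.]
280 650 [  93.    1.   57.    0. -146.  -33.]
280 700 None
300 250 [ 91. -16. -23.   0. -83. -31.]
300 350 [ 91. -16.  -8.   0. -97. -31.]
300 450 [  91.  -13.    8.    0. -111.  -31.]
300 550 [  91.   -7.   29.    0. -126.  -31.]
300 600 [  91.   -3.   42.    0. -135.  -31.]
300 650 [  91.    4.   60.    0. -146.  -31.]
300 700 None
350 250 [ 86.  -9. -18.   0. -81. -26.]
350 350 [ 86.  -9.  -4.   0. -96. -26.]
350 450 [  86.   -7.   13.    0. -110.  -26.]
350 550 [  86.   -1.   34.    0. -125.  -26.]
350 600 [  86.    3.   48.    0. -135.  -26.]
350 650 [  86.   12.   71.    0. -149.  -26.]
350 700 None
400 250 [ 83.  -3. -13.   0. -80. -23.]
400 350 [ 83.  -3.   1.   0. -95. -23.]
400 450 [  83.   -1.   18.    0. -109.  -23.]
400 550 [  83.    5.   41.    0. -126.  -23.]
400 600 [  83.   10.   57.    0. -136.  -23.]
400 650 None
400 700 None
```

```bash
python3 - <<'E'
from h import *
s=load('top0'); P=cloud(s); d=load('side0'); Q=cloud(d)
for z in (242,300,400,500): print(z,proj(s,(204,511,z)).round(),proj(d,(204,511,z)).round())
a=s['img'][270:480,0:260].copy(); b=d['img'][0:260,120:320]
a=cv2.resize(a,None,fx=3,fy=2.85*1); a=cv2.resize(s['img'][270:480,0:260],None,fx=3,fy=3); cv2.imwrite('pics/z1.png',a[:600,:780])
cv2.imwrite('pics/z2.png',cv2.resize(b,None,fx=2.3,fy=2.3))
# height map of top region coloured by z
for u,v in((170,315),(125,345),(125,395),(150,385),(105,385),(75,385),(40,400),(90,385),(110,405),(15,380),(140,290)): print(u,v,P[v,u].round())
for u,v in((165,20),(170,80),(185,90),(195,65),(230,50),(235,82),(172,45),(178,105)): print('side',u,v,Q[v,u].round())
E
```

```text
242 [ 99. 381.] [183. 115.]
300 [ 86. 384.] [179.  94.]
400 [ 59. 391.] [173.  55.]
500 [ 26. 400.] [167.  12.]
170 315 [325. 319. 470.]
125 345 [262. 550.  -4.]
125 395 [205. 385. 457.]
150 385 [203. 394. 304.]
105 385 [204. 472. 310.]
75 385 [218. 470. 438.]
40 400 [211. 466. 550.]
90 385 [210. 475. 368.]
110 405 [173. 452. 335.]
15 380 [241. 481. 587.]
140 290 [400. 546. -82.]
side 165 20 [200. 463. 486.]
side 170 80 [196. 390. 362.]
side 185 90 [219. 534. 304.]
side 195 65 [261. 348. 402.]
side 230 50 [344. 337. 434.]
side 235 82 [349. 335. 363.]
side 172 45 [212. 399. 439.]
side 178 105 [163. 938. 159.]
```

View pics/z1.png

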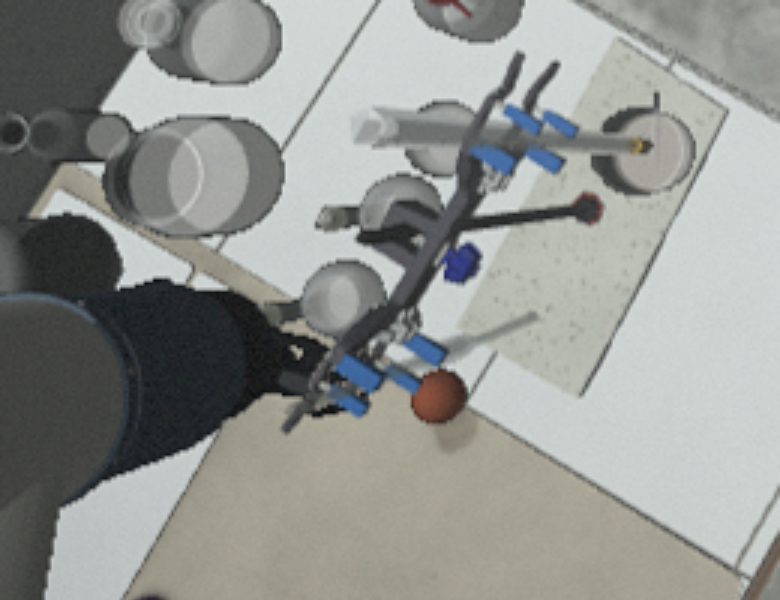

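View pics/z2.png

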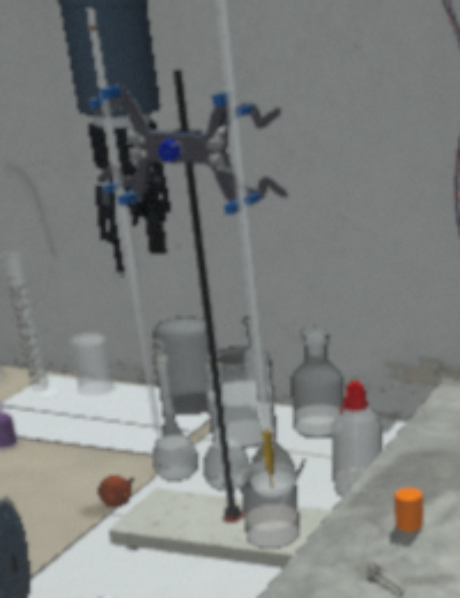

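```bash
python3 - <<'E'
from h import *
s=load('top0'); P=cloud(s); d=load('side0'); Q=cloud(d)
for nm,X,S in(('top',P,s),('side',Q,d)):
    p=X[S['range_z']>0].reshape(-1,3)
    p=p[(p[:,0]>-300)&(p[:,0]<320)&(p[:,1]>100)&(p[:,1]<720)&(p[:,2]>130)]
    k=np.floor(p/[60,60,1000]).astype(int)
    for c in np.unique(k,axis=0):
        q=p[(k==c).all(1)]
        if len(q)>3: print(nm,c[:2]*60,len(q),q[:,2].min().round(),q[:,2].max().round())
print(P[450,10],P[470,5])
for p in ((20,550,242),(20,550,500),(30,280,350),(30,280,600)): print(p,proj(s,p).round(),proj(d,p).round())
E
```

```text
top [120 420] 1045 294.0 621.0
top [120 480] 161 311.0 573.0
top [180 360] 1083 135.0 527.0
top [180 420] 4045 243.0 642.0
top [180 480] 330 303.0 620.0
top [240 300] 138 386.0 420.0
top [240 360] 865 131.0 474.0
top [240 420] 11 539.0 602.0
top [240 480] 809 364.0 617.0
top [240 540] 18 290.0 326.0
top [300 300] 381 198.0 655.0
side [-120   60] 334 286.0 439.0
side [-120  120] 135 371.0 464.0
side [120 420] 420 242.0 529.0
side [120 480] 284 358.0 528.0
side [180 360] 1178 132.0 526.0
side [180 420] 1221 243.0 529.0
side [180 480] 256 294.0 528.0
side [180 540] 249 244.0 344.0
side [240 300] 221 374.0 425.0
side [240 360] 583 131.0 470.0
side [240 480] 154 417.0 527.0
side [300 300] 629 130.0 537.0
[158.85750773 472.91257082 598.7393119 ] [136.19080538 475.60824426 600.94926518]
(20, 550, 242) [ 71. 482.] [115. 115.]
(20, 550, 500) [-15. 539.] [91. 11.]
(30, 280, 350) [205. 494.] [ 89. 100.]
(30, 280, 600) [163. 562.] [ 54. -35.]
```

```bash
cat > kin.py <<'E'
import numpy as np
from scipy.spatial.transform import Rotation as Ro
# params: h0,a1,L2,L3,off,tool
def frames(q,p):
    h0,a1,L2,L3,off,tool,c,a3=p; j=np.radians(q)
    R=Ro.from_euler('z',j[0]+np.radians(c)).as_matrix(); pts=[]
    o=R@[a1,0,h0]; pts.append(o)
    Ry=lambda a:Ro.from_euler('y',a).as_matrix(); Rx=lambda a:Ro.from_euler('x',a).as_matrix()
    R2=R@Ry(j[1]); o=o+R2@[0,0,L2]; pts.append(o)
    R3=R2@Ry(-j[2]); o=o+R3@[0,0,a3]; pts.append(o); o=o+R3@[L3,0,0]; pts.append(o)   # wrist
    R4=R3@Rx(S4*j[3]); R5=R4@Ry(-j[4]); o=o+R5@[0,-off,0]; pts.append(o)
    R6=R5@Rx(S6*j[5]); o=o+R6@[tool,0,0]; pts.append(o)
    return pts,R6@R0
S4=-1;S6=-1
R0=np.eye(3)
E
cat > fit.py <<'E'
from h import *; import kin, itertools
from scipy.optimize import least_squares
Y=np.array([0,0,-1.])
rng=np.random.default_rng(0); D=[]
for i in range(60):
    a=np.radians(rng.uniform(-60,80)); r=rng.uniform(320,600); z=rng.uniform(60,450); y=rng.uniform(-180,180)*np.pi/180
    zz=np.array([np.cos(y),np.sin(y),0]); R=np.stack([np.cross(Y,zz),Y,zz],1)
    R=kin.Ro.from_rotvec(rng.normal(size=3)*0.35).as_matrix()@R
    p=np.array([r*np.cos(a),r*np.sin(a),z]); q=arm.solve_ik(p,R)
    if q is not None: D.append((q,p,R))
print(len(D))
best=None
for s4,s6 in itertools.product((1,-1),(1,-1)):
    kin.S4,kin.S6=s4,s6
    f=lambda x:np.concatenate([kin.frames(q,x)[0][-1]-p for q,p,R in D])
    r=least_squares(f,[250,0,410,430,150,300,0,0],loss='soft_l1'); 
    e=np.abs(r.fun).max(); Rs=[kin.frames(q,r.x)[1].T@R for q,p,R in D]; print(s4,s6,r.x.round(2),e,np.std(Rs,axis=0).max())
    if np.std(Rs,axis=0).max()<1e-2: print(np.round(np.mean(Rs,axis=0),3).tolist())
np.save('D.npy',np.array([q for q,_,_ in D])); print(np.array([q for q,_,_ in D][:10]).round())
E
python3 fit.py
```

```text
58
1 1 [-132.42  119.05   99.44  298.58   -2.33 -236.77  -16.83  145.43] 282.99517242428885 0.6619105150816772
1 -1 [-132.42  119.05   99.44  298.58   -2.33 -236.77  -16.83  145.43] 282.99517242428885 0.43464235219006847
-1 1 [148.2   0.  520.7 400.8 154.4 351.1  -0.    0. ] 6.252776074688882e-13 0.7326596738796132
-1 -1 [148.2   0.  520.7 400.8 154.4 351.1  -0.    0. ] 6.252776074688882e-13 3.078641154803481e-16
[[-0.0, 1.0, 0.0], [1.0, 0.0, -0.0], [-0.0, 0.0, -1.0]]
[[  55.   12.  -26.    3.  -65.  -25.]
 [  92.  -11.  -26.   47.  -82. -173.]
 [  45.    2.   18.  -23. -113.  140.]
 [ -30.    2.    2.   -7.  -77. -126.]
 [  50.   16.   22.   -6. -106.   94.]
 [ -29.    6.   22.  -40. -106.   26.]
 [  20.   28.   16.  -30. -116.  -25.]
 [  84.    2.  -43.   43.  -34. -154.]
 [  26.    2.  -36.   22.  -32.   11.]
 [  18.   -5.    0.  -28.  -88.    9.]]
```

```bash
cat >> kin.py <<'E'
PAR=np.array([148.2,0,520.7,400.8,154.4,351.1,0,0.])
R0=np.array([[0,1,0],[1,0,0],[0,0,-1.]])
LO=np.array([-168.99,-69.2,-62.41,-164.36,-168.68,-174.98]);HI=np.array([168.99,112.95,85.93,98.24,-3.75,174.98])
from scipy.optimize import least_squares
def ik(p,R,seed):
    def f(q):
        P,Q=frames(q,PAR); return np.concatenate([(P[-1]-p)/100,(Q-R).ravel()])
    r=least_squares(f,np.clip(seed,LO+.5,HI-.5),bounds=(LO+.3,HI-.3),max_nfev=60)
    return (r.x if np.abs(r.fun).max()<1e-5 else None)
def segpts(A,B,n=25): return A+(B-A)*np.linspace(0,1,n)[:,None]
def tool_R(phi,th):
    """jaw axis z horizontal at yaw phi; approach tilted by th from straight down about the jaw axis"""
    z=np.array([np.cos(phi),np.sin(phi),0]); y=Ro.from_rotvec(z*th).apply([0,0,-1.]); return np.stack([np.cross(y,z),y,z],1)
# stand obstacle points
def obst():
    O=[segpts(np.array([327,325,0.]),np.array([327,325,660.]),60),segpts(np.array([200,386,0.]),np.array([200,386,660.]),60),
       segpts(np.array([270,367,0.]),np.array([270,367,700.]),60)]
    for z in (370,410,450,470): O.append(segpts(np.array([165,440,z]),np.array([355,320,z]),20))
    return np.concatenate(O)
OB=obst()
def clear(q):
    P,R=frames(q,PAR); el,wr,w2,tcp=P[1],P[3],P[4],P[5]; y=R[:,1]
    gb=tcp-y*62
    d=lambda A,B,r:(np.linalg.norm(segpts(A,B)[:,None]-OB[None],axis=2).min()-r)
    fing=d(gb,tcp,45)
    lo=min(wr[2]-70,w2[2]-70,el[2]-80)
    return min(d(P[0],el,75),d(el,wr,65),d(wr,w2,65),d(w2,gb,57),fing),lo
E
cat > srch.py <<'E'
from kin import *
cap=np.array([475.8,238,30.])
res=[]
rng=np.random.default_rng(1)
for th in np.radians([0,15,25,35,45,55,65]):
  for phi in np.radians(np.arange(-180,180,15)):
    R=tool_R(phi,th); tcp=cap+8*R[:,1]
    # skip approach from stand side
    seen=[]
    for k in range(6):
        s=rng.uniform(LO,HI)if k>2 else np.array([[43,18,-11,0,-61,0],[10,30,-20,-60,-60,0],[60,10,-20,60,-60,0]][k],float)
        q=ik(tcp,R,s)
        if q is None or any(np.abs(q-x).max()<2 for x in seen): continue
        seen.append(q); c,lo=clear(q)
        res.append((c,lo,np.degrees(th),np.degrees(phi),q))
import pickle; pickle.dump(res,open('res.pkl','wb'))
for t in (0,15,25,35,45,55,65):
    r=sorted([x for x in res if abs(x[2]-t)<1 and x[1]>20],key=lambda x:-x[0])[:4]
    for x in r: print(round(x[0]),round(x[1]),round(x[2]),round(x[3]),x[4].round())
E
time python3 srch.py
```

```text
-58 303 0 0 [ 43.  23. -17.  -0. -50. 137.]
-58 303 0 -45 [ 43.  23. -17.   0. -50.  92.]
-58 303 0 -75 [ 43.  23. -17.   0. -50.  62.]
-58 303 0 30 [ 43.  23. -17.   0. -50. 167.]
12 291 15 30 [  33.   25.   -9.  -18.  -57. -173.]
9 291 15 45 [  33.   27.   -6.  -17.  -62. -160.]
8 291 15 15 [ 33.  22. -12. -18. -52. 173.]
5 261 15 -75 [ 48.  15. -37.  19. -26.  41.]
70 271 25 15 [  26.   24.   -9.  -30.  -56. -174.]
70 271 25 30 [  26.   27.   -4.  -28.  -64. -162.]
61 271 25 45 [  27.   30.    0.  -25.  -70. -151.]
60 271 25 0 [ 27.  21. -14. -31. -47. 173.]
125 241 35 0 [  18.   22.  -13.  -44.  -52. -171.]
124 241 35 15 [  18.   27.   -6.  -40.  -62. -162.]
122 241 35 30 [  19.   31.    0.  -37.  -71. -153.]
106 241 35 45 [  21.   35.    6.  -32.  -79. -145.]
126 203 45 -15 [  11.   21.  -19.  -62.  -46. -162.]
125 203 45 0 [  10.   26.  -12.  -55.  -58. -157.]
123 203 45 15 [  11.   31.   -4.  -49.  -69. -152.]
122 203 45 30 [  13.   35.    4.  -44.  -79. -146.]
126 157 55 -15 [   2.   26.  -20.  -73.  -55. -145.]
124 157 55 0 [   3.   31.  -11.  -64.  -66. -145.]
123 157 55 15 [   5.   35.   -2.  -56.  -76. -144.]
122 157 55 30 [   9.   40.    7.  -50.  -86. -141.]
126 105 65 -15 [  -6.   33.  -20.  -81.  -65. -131.]
124 105 65 0 [  -3.   37.  -10.  -71.  -74. -135.]
122 105 65 -30 [  -8.   30.  -31.  -96.  -58. -122.]
122 105 65 15 [   1.   41.    0.  -62.  -84. -138.]
real	0m55.889s
user	0m46.064s
sys	0m0.193s
```

```bash
cat > path.py <<'E'
from kin import *
q0=np.array([84.546,14.616,6.199,0,-81.583,-16.306])
def rep(a,b,nm):
    c=[clear(a+(b-a)*t) for t in np.linspace(0,1,21)]; print(nm,'minclr',round(min(x[0] for x in c)),[round(x[0]) for x in c[::4]],'lo',round(min(x[1] for x in c)), [frames(a+(b-a)*t,PAR)[0][-1].round().tolist() for t in (0,.5,1)])
print(clear(q0),[p.round() for p in frames(q0,PAR)[0]])
for A in ([105,-18,-10,0,-98,-16],[95,-18,-10,0,-98,-16],[90,-18,-10,0,-98,-16]):
    rep(q0,np.array(A,float),'A')
A=np.array([95,-18,-10,0,-98,-16.])
B=A.copy();B[0]=30;B[5]=100; rep(A,B,'B')
N=ik(np.array([545.2,-35,170]),tool_R(0,0),np.array([13,18,0,0,-70,160.])); print(N)
rep(B,N,'N'); rep(A,N,'AN')
E
python3 path.py
```

```text
(np.float64(23.788401542543042), np.float64(523.3817735155649)) [array([  0.,   0., 148.]), array([ 12., 131., 652.]), array([ 12., 131., 652.]), array([ 50., 525., 593.]), array([204., 511., 593.]), array([204., 511., 242.])]
A minclr -40 [24, -28, -21, 27, 63, 102] lo 523 [[204.0, 511.0, 242.0], [122.0, 397.0, 316.0], [88.0, 268.0, 348.0]]
A minclr -52 [24, -29, -32, -5, 42, 93] lo 523 [[204.0, 511.0, 242.0], [156.0, 385.0, 316.0], [133.0, 249.0, 348.0]]
A minclr -52 [24, -27, -35, -14, 41, 97] lo 523 [[204.0, 511.0, 242.0], [173.0, 378.0, 316.0], [154.0, 236.0, 348.0]]
B minclr 93 [93, 111, 127, 141, 163, 179] lo 563 [[133.0, 249.0, 348.0], [246.0, 138.0, 348.0], [282.0, -16.0, 348.0]]
[ 1.27433063e+01  1.60615778e+01 -2.48345810e+00  6.04299108e-08
 -7.14549641e+01  1.67256694e+02]
N minclr 119 [179, 136, 119, 131, 156, 180] lo 451 [[282.0, -16.0, 348.0], [420.0, -2.0, 281.0], [545.0, -35.0, 170.0]]
AN minclr -27 [93, 55, 9, -23, 59, 180] lo 451 [[133.0, 249.0, 348.0], [355.0, 224.0, 281.0], [545.0, -35.0, 170.0]]
```

```bash
cat >> path.py <<'E'
print('----')
for j in (98,104,110,116):
    M=q0.copy();M[0]=j; rep(q0,M,j)
    for A in ([j,-18,-10,0,-98,-16],[j-6,-18,-10,0,-98,-16]): rep(M,np.array(A,float),'fold')
E
python3 path.py | sed -n '/----/,$p'
python3 - <<'E'
from h import *
d=load('side0');Q=cloud(d);s=load('top0');P=cloud(s)
for u,v in ((20,60),(20,180),(45,170),(75,130),(130,130),(5,100),(90,180)): print(u,v,Q[v,u].round())
for u,v in ((10,350),(50,310),(30,470),(10,310)): print('t',u,v,P[v,u].round())
E
```

```text
----
98 minclr 23 [24, 24, 31, 44, 60, 78] lo 523 [[204.0, 511.0, 242.0], [143.0, 531.0, 242.0], [79.0, 544.0, 242.0]]
fold minclr 13 [78, 35, 13, 33, 53, 93] lo 523 [[79.0, 544.0, 242.0], [99.0, 403.0, 316.0], [120.0, 255.0, 348.0]]
fold minclr -4 [78, 26, -4, 13, 43, 94] lo 523 [[79.0, 544.0, 242.0], [120.0, 397.0, 316.0], [146.0, 241.0, 348.0]]
104 minclr 23 [24, 27, 42, 66, 93, 123] lo 523 [[204.0, 511.0, 242.0], [115.0, 538.0, 242.0], [22.0, 550.0, 242.0]]
fold minclr 55 [123, 84, 59, 59, 75, 100] lo 523 [[22.0, 550.0, 242.0], [57.0, 411.0, 316.0], [93.0, 266.0, 348.0]]
fold minclr 36 [123, 74, 40, 42, 57, 93] lo 523 [[22.0, 550.0, 242.0], [78.0, 408.0, 316.0], [120.0, 255.0, 348.0]]
110 minclr 23 [24, 30, 56, 91, 130, 171] lo 523 [[204.0, 511.0, 242.0], [86.0, 543.0, 242.0], [-35.0, 549.0, 242.0]]
fold minclr 94 [171, 133, 105, 94, 104, 115] lo 523 [[-35.0, 549.0, 242.0], [13.0, 415.0, 316.0], [64.0, 275.0, 348.0]]
fold minclr 73 [171, 123, 86, 73, 80, 100] lo 523 [[-35.0, 549.0, 242.0], [35.0, 414.0, 316.0], [93.0, 266.0, 348.0]]
116 minclr 23 [24, 35, 72, 119, 169, 220] lo 523 [[204.0, 511.0, 242.0], [58.0, 547.0, 242.0], [-93.0, 542.0, 242.0]]
fold minclr 130 [220, 182, 151, 133, 132, 135] lo 523 [[-93.0, 542.0, 242.0], [-30.0, 414.0, 316.0], [35.0, 280.0, 348.0]]
fold minclr 107 [220, 172, 133, 109, 110, 115] lo 523 [[-93.0, 542.0, 242.0], [-8.0, 415.0, 316.0], [64.0, 275.0, 348.0]]
20 60 [-425. 1266.  277.]
20 180 [-67.  60. 267.]
45 170 [-254.  690.   43.]
75 130 [-280. 1194.   13.]
130 130 [-16. 912.  86.]
5 100 [-65. 109. 399.]
90 180 [-149.  752.  -28.]
t 10 350 [252. 800.  35.]
t 50 310 [348. 774. -82.]
t 30 470 [-41. 787. -73.]
t 10 310 [344. 800.  51.]
```

```bash
python3 - <<'E'
from h import *
def st(n):
    s=arm.get_state(); print(n,round(s['time_s'],2),s['eef_pos'].round(1),s['force'].round(1),s['torque'].round(2),s['gripper_width'])
arm.set_joints([106,14.6,6.2,0,-81.6,-16.3]); st('M')
arm.set_joints([106,-18,-10,0,-98,20]); st('fold')
arm.set_joints([30,-18,-10,0,-98,160]); st('swing')
import kin
N=arm.solve_ik((545.2,-35,170),kin.tool_R(0,0)); print(N.round(1))
arm.set_joints(N); st('N')
E
```

```text
M 0.93 [  3.  549.8 242.4] [-0.1  0.6  0.6] [-0.   -0.05 -0.01] 85.67852510906667
fold 2.12 [ 83.3 269.9 347.7] [0.4 0.2 0.2] [ 0.04  0.03 -0.04] 85.45287515809977
swing 4.21 [281.7 -15.4 348. ] [ 0.3 -0.5 -0.5] [-0.02  0.02 -0.02] 85.45849925671028
[ 12.7  16.1  -2.5   0.  -71.5 167.3]
N 5.42 [545.4 -34.6 171.4] [-0.3  0.4  0.6] [-0.03 -0.01 -0.04] 85.54885456861251
```

```bash
python3 - <<'E'
from h import *
def st(n):
    s=arm.get_state(); print(n,round(s['time_s'],2),s['eef_pos'].round(2),'j6',s['joints'][5].round(2),s['force'].round(1),s['torque'].round(3),'tau6',s['tau'][5].round(3),s['gripper_width'].round(1))
print(arm.move_straight((545.2,-35,60),feed=80,threshold=12)); st('down')
arm.pause(.2); st('d')
arm.grasp(); st('grasp'); arm.pause(.3); st('g')
snap('side','s1'); snap('top','t1')
cv2.imwrite('pics/s1c.png',cv2.resize(load('s1')['img'][180:300,280:440],None,fx=5,fy=5))
E
```

```text
FalseTraceback (most recent call last):
  File "<stdin>", line 4, in <module>
  File "<stdin>", line 3, in st
AttributeError: 'float' object has no attribute 'round'
```

```bash
cat >> h.py <<'E'
def st(n=''):
    s=arm.get_state(); print(n,round(s['time_s'],2),s['eef_pos'].round(2),'j6',round(float(s['joints'][5]),2),s['force'].round(1),s['torque'].round(3),'tau6',round(float(s['tau'][5]),3),'w',round(float(s['gripper_width']),1)); return s
E
python3 - <<'E'
from h import *
st('d')
arm.grasp(); st('grasp'); arm.pause(.3); st('g')
snap('side','s1')
cv2.imwrite('pics/s1c.png',cv2.resize(load('s1')['img'][180:300,280:440],None,fx=5,fy=5))
E
```

```text
d 6.94 [545.6  -34.97  60.55] j6 167.26 [-0.3  1.1 -0.1] [-0.021 -0.019 -0.016] tau6 -0.0 w 85.4
grasp 7.41 [545.9  -34.99  60.66] j6 167.25 [-0.   1.   2.7] [ 0.005 -0.23  -0.024] tau6 0.018 w 42.7
g 7.71 [545.91 -34.97  60.64] j6 167.26 [ 0.5 -0.1  5.7] [ 0.056 -0.273 -0.038] tau6 0.021 w 42.4
```

View pics/s1c.png

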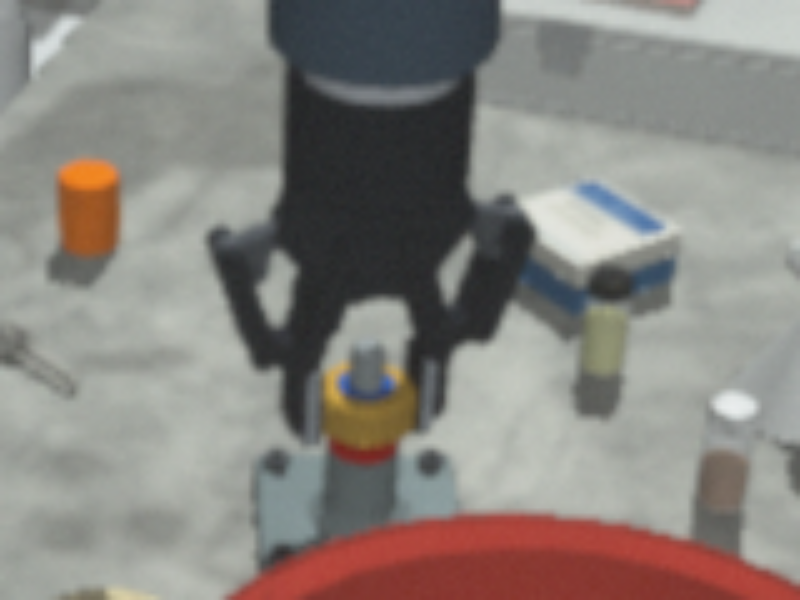

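```bash
cat >> h.py <<'E'
import kin, json
C=np.array([545.2,-35.,60.])
def turn(a0,a1,rate,dx=np.zeros(2)):
    p=C.copy(); p[2]-=2.228*a1; p[:2]+=dx
    arm.move_straight(p,feed=max(2.228*rate,.2),orientation=kin.tool_R(-a1,0))
E
python3 - <<'E'
from h import *
a=0
for b in (.3,.7,1.1):
    turn(a,b,.8); a=b; st(a)
E
```

```text
0.3 8.21 [546.56 -35.08  59.99] j6 150.23 [ 4.8 -1.8  3.7] [-0.469 -1.711 -0.136] tau6 -0.106 w 42.3
0.7 8.76 [547.38 -35.5   59.13] j6 127.26 [ 8.6 -3.5  0.1] [-1.344 -2.845 -0.079] tau6 -0.005 w 42.4
1.1 9.31 [547.93 -36.18  58.25] j6 104.35 [11.1 -6.8 -1.2] [-2.513 -3.648 -0.06 ] tau6 -0.016 w 42.5
```

```bash
sed -i 's/^C=.*/C=np.array([545.8,-37.5,60.])/' h.py; python3 - <<'E'
from h import *
arm.gripper_open(); st('open')
turn(1.1,1.1,1); st('rec')
arm.grasp(); arm.pause(.2); st('grasp')
a=1.1
for b in (1.25,1.4):
    turn(a,b,.8); a=b; st(a)
E
```

```text
open 9.81 [544.76 -34.9   57.33] j6 104.25 [ 0.1 -0.  -1.2] [ 0.002  0.045 -0.08 ] tau6 0.006 w 85.5
rec 10.82 [545.8  -37.51  57.53] j6 104.51 [ 0.8 -0.4 -0.5] [ 0.046 -0.025  0.027] tau6 0.0 w 85.4
grasp 11.49 [545.83 -37.48  57.88] j6 104.51 [-2.   0.8  6. ] [ 0.335  0.845 -0.001] tau6 0.023 w 42.2
1.25 11.79 [545.79 -37.46  57.53] j6 95.88 [-2.2  0.7  6.1] [ 0.368  0.828 -0.115] tau6 -0.101 w 42.6
1.4 12.09 [545.82 -37.46  57.21] j6 87.29 [-2.7  1.   5.7] [ 0.452  0.847 -0.094] tau6 -0.101 w 42.5
```

```bash
python3 - <<'E'
from h import *
a=1.4
while a<4.3:
    b=a+.12; turn(a,b,.6); a=b; s=st(round(a,2))
    if min(s['torque'][2],s['tau'][5])<-.17: break
E
```

```text
1.52 12.36 [545.8  -37.43  56.93] j6 80.41 [-1.7  1.7  5.4] [ 0.383  0.927 -0.123] tau6 -0.13 w 42.4
1.64 12.62 [545.79 -37.41  56.65] j6 73.54 [-2.3  1.2  5.3] [ 0.373  0.846 -0.076] tau6 -0.13 w 42.6
1.76 12.89 [545.81 -37.4   56.39] j6 66.66 [-2.5  0.7  6. ] [ 0.44   0.879 -0.059] tau6 -0.13 w 42.1
1.88 13.16 [545.81 -37.39  56.13] j6 59.79 [-2.2  1.   5.1] [ 0.412  0.811 -0.116] tau6 -0.13 w 42.4
2.0 13.43 [545.8  -37.39  55.86] j6 52.91 [-3.   0.8  5.5] [ 0.471  0.884 -0.136] tau6 -0.13 w 42.3
2.12 13.69 [545.8  -37.35  55.57] j6 46.03 [-1.8  1.   5.8] [ 0.51   0.86  -0.085] tau6 -0.13 w 42.6
2.24 13.96 [545.82 -37.35  55.32] j6 39.16 [-3.3  0.8  5.3] [ 0.448  0.82  -0.095] tau6 -0.13 w 42.3
2.36 14.22 [545.85 -37.33  55.06] j6 32.28 [-2.3  0.8  5.8] [ 0.563  0.857 -0.068] tau6 -0.13 w 42.6
2.48 14.49 [545.84 -37.34  54.79] j6 25.41 [-2.3  1.8  6.3] [ 0.497  0.838 -0.047] tau6 -0.13 w 42.1
2.6 14.76 [545.86 -37.34  54.52] j6 18.53 [-2.3  1.   5.8] [ 0.554  0.843 -0.1  ] tau6 -0.13 w 42.2
2.72 15.03 [545.86 -37.33  54.25] j6 11.66 [-1.4  1.1  5.7] [ 0.535  0.899 -0.082] tau6 -0.13 w 42.3
2.84 15.29 [545.88 -37.33  53.98] j6 4.78 [-1.4  1.9  6.4] [ 0.535  0.781 -0.069] tau6 -0.13 w 42.3
2.96 15.56 [545.9  -37.31  53.71] j6 -2.09 [-2.4  1.3  4.5] [ 0.552  0.766 -0.107] tau6 -0.13 w 42.4
3.08 15.82 [545.91 -37.32  53.45] j6 -8.97 [-2.1  1.7  3.9] [ 0.537  0.777 -0.091] tau6 -0.13 w 42.2
3.2 16.09 [545.92 -37.31  53.18] j6 -15.84 [-1.8  2.4  5.3] [ 0.505  0.766 -0.036] tau6 -0.13 w 42.4
3.32 16.36 [545.94 -37.3   52.91] j6 -22.72 [-2.6  1.2  4.9] [ 0.508  0.762 -0.082] tau6 -0.13 w 42.3
3.44 16.62 [545.95 -37.33  52.66] j6 -29.59 [-1.1  0.4  4.8] [ 0.483  0.779 -0.073] tau6 -0.131 w 42.2
3.56 16.89 [545.95 -37.35  52.42] j6 -36.47 [-3.   0.9  4.8] [ 0.466  0.822 -0.118] tau6 -0.053 w 42.3
3.68 17.16 [545.97 -37.33  52.27] j6 -43.35 [-3.1  1.3  7.2] [ 0.453  0.877 -0.245] tau6 0.007 w 42.3
```

```bash
python3 - <<'E'
from h import *
arm.pause(.1); st(); arm.pause(.1); st()
turn(3.68,3.74,.4); st('3.74'); arm.pause(.1); st();arm.pause(.1); st()
E
```

```text
17.26 [546.01 -37.34  52.29] j6 -43.32 [-2.4  1.2  5.8] [ 0.554  0.857 -0.257] tau6 0.207 w 42.5
 17.36 [545.98 -37.33  52.27] j6 -43.32 [-1.8  1.8  6.4] [ 0.495  0.841 -0.238] tau6 0.215 w 42.2
3.74 17.61 [545.99 -37.35  52.19] j6 -46.77 [-3.4  2.   6.3] [ 0.513  0.972 -0.052] tau6 -0.04 w 42.3
 17.71 [546.   -37.34  52.2 ] j6 -46.75 [-1.9  1.   6.4] [ 0.492  0.946 -0.134] tau6 0.075 w 42.2
 17.81 [546.   -37.36  52.21] j6 -46.75 [-2.6  1.8  6.8] [ 0.583  0.941 -0.105] tau6 0.079 w 42.4
```

```bash
python3 - <<'E'
from h import *
st(); snap('side','s2')
cv2.imwrite('pics/s2c.png',cv2.resize(load('s2')['img'][220:300,310:410],None,fx=8,fy=7))
E
```

```text
17.81 [546.   -37.36  52.21] j6 -46.75 [-2.6  1.8  6.8] [ 0.583  0.941 -0.105] tau6 0.079 w 42.4
```

View pics/s2c.png

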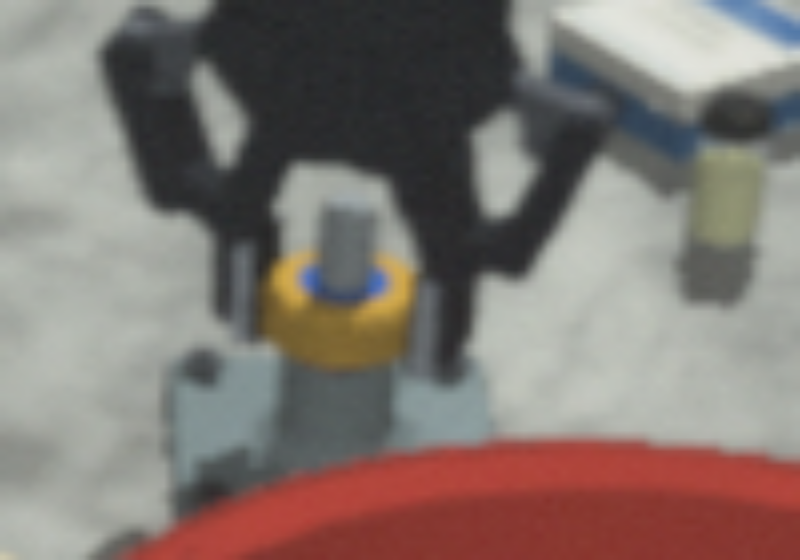

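```bash
python3 - <<'E'
from h import *
turn(3.74,3.79,.3); 
for i in range(3): st('3.79'); arm.pause(.05)
E
```

```text
3.79 18.11 [546.02 -37.34  52.14] j6 -49.62 [-2.2  1.6  7. ] [ 0.586  0.974 -0.053] tau6 -0.083 w 42.2
3.79 18.16 [546.02 -37.34  52.15] j6 -49.61 [-3.4  1.6  6.2] [ 0.545  0.947 -0.034] tau6 -0.008 w 42.4
3.79 18.21 [545.99 -37.34  52.12] j6 -49.61 [-2.5  2.1  6.5] [ 0.524  0.944 -0.027] tau6 0.008 w 42.3
```

```bash
python3 - <<'E'
from h import *
for b in (3.81,3.83):
    turn(0,b,.1)
    for i in range(2): st(b); arm.pause(.05)
E
```

```text
3.81 18.51 [546.02 -37.32  52.14] j6 -50.73 [-3.3  2.7  6.4] [0.562 1.006 0.229] tau6 -0.252 w 42.1
3.81 18.56 [545.98 -37.33  52.09] j6 -50.73 [-3.   2.   7.2] [0.567 1.044 0.219] tau6 -0.224 w 42.7
3.83 18.86 [546.03 -37.34  52.09] j6 -51.87 [-2.6  1.6  6.6] [0.574 0.999 0.326] tau6 -0.353 w 42.2
3.83 18.91 [546.03 -37.34  52.1 ] j6 -51.87 [-2.8  1.6  6.4] [0.606 1.036 0.322] tau6 -0.325 w 42.5
```

```bash
python3 - <<'E'
from h import *
b=3.85
turn(0,b,.1)
for i in range(3): st(b); arm.pause(.05)
E
```

```text
3.85 19.21 [546.   -37.35  52.05] j6 -53.02 [-2.5  1.5  7.1] [0.649 1.047 0.304] tau6 -0.327 w 42.5
3.85 19.26 [546.   -37.36  52.07] j6 -53.02 [-3.1  0.7  6.6] [0.567 1.07  0.223] tau6 -0.298 w 42.7
3.85 19.31 [546.02 -37.35  52.07] j6 -53.02 [-2.7  1.9  6.6] [0.617 1.033 0.297] tau6 -0.294 w 42.2
```

```bash
python3 - <<'E'
from h import *
arm.gripper_open(); st('open')
arm.move_straight((545.8,-37.5,190),feed=120); st('up')
s=snap('side','s3'); t=snap('top','t3')
cv2.imwrite('pics/s3c.png',cv2.resize(s['img'][180:300,280:440],None,fx=5,fy=5))
E
cat > plan.py <<'E'
from kin import *
cap=np.array([475.8,238,29.])
def flip(R): return R*np.array([-1,1,-1])
cur=np.array([12.8,15,0,0,-75,-53.])
for th in (30,35):
  for ph in (10,20,30):
    R=tool_R(np.radians(ph),np.radians(th)); 
    for RR in (R,flip(R)):
      q=ik(cap+8*R[:,1],RR,np.array([22,26,-5,-33,-60,-165. if RR is R else 15]))
      if q is None: print(th,ph,None); continue
      q2=ik(cap+8*R[:,1]-120*R[:,1],RR,q)
      print(th,ph,q.round(1),clear(q),'approach',R[:,1].round(2),'back',None if q2 is None else (q2.round(1),clear(q2)[0]))
E
python3 plan.py
```

```text
open 19.86 [545.79 -37.56  51.28] j6 -53.05 [-0.3  0.7 -0.5] [-0.037  0.004 -0.021] tau6 -0.0 w 85.4
up 21.17 [545.33 -37.46 189.11] j6 -53.05 [ 0.5  0.5 -0.2] [-0.013  0.033  0.054] tau6 -0.0 w 85.4
30 10 [  21.9   24.    -9.6  -36.4  -55.6 -171.1] (np.float64(99.6703678890631), np.float64(256.13331595078307)) approach [-0.09  0.49 -0.87] back (array([  15.8,   17. ,   -3.4,  -32.1,  -69.6, -174.4]), np.float64(157.30203896352273))
30 10 [ 21.9  24.   -9.6 -36.4 -55.6   8.9] (np.float64(99.67036773874429), np.float64(256.1333160346754)) approach [-0.09  0.49 -0.87] back (array([ 15.8,  17. ,  -3.4, -32.1, -69.6,   5.6]), np.float64(157.30203875737703))
30 20 [  21.8   26.5   -5.7  -34.6  -61.6 -163.9] (np.float64(100.68549655936602), np.float64(256.13331639565234)) approach [-0.17  0.47 -0.87] back (array([  15.9,   20.9,    2.1,  -31. ,  -75.8, -166.9]), np.float64(158.0203607378249))
30 20 [ 21.8  26.5  -5.7 -34.6 -61.6  16.1] (np.float64(100.68549681764085), np.float64(256.13331624607446)) approach [-0.17  0.47 -0.87] back (array([ 15.9,  20.9,   2.1, -31. , -75.8,  13.1]), np.fl
[... 1201 characters left out ...]
28.2  -4.1 -39.3 -65.   21.2] (np.float64(123.86142313901018), np.float64(240.0510664206376)) approach [-0.2   0.54 -0.82] back (array([ 11.7,  23.2,   3.6, -35.4, -78.7,  18.1]), np.float64(180.57724785089837))
35 30 [ 1.910e+01  3.100e+01  1.000e-01 -3.660e+01 -7.090e+01 -1.531e+02] (np.float64(122.27182174434009), np.float64(240.05106639555578)) approach [-0.29  0.5  -0.82] back (array([  13. ,   27.3,    9.6,  -33.4,  -84.9, -156.2]), np.float64(178.36458377498369))
35 30 [ 19.1  31.    0.1 -36.6 -70.9  26.9] (np.float64(122.27182174434131), np.float64(240.05106639555282)) approach [-0.29  0.5  -0.82] back (array([ 13. ,  27.3,   9.6, -33.4, -84.9,  23.8]), np.float64(178.3645837749837))
```

View pics/s3c.png

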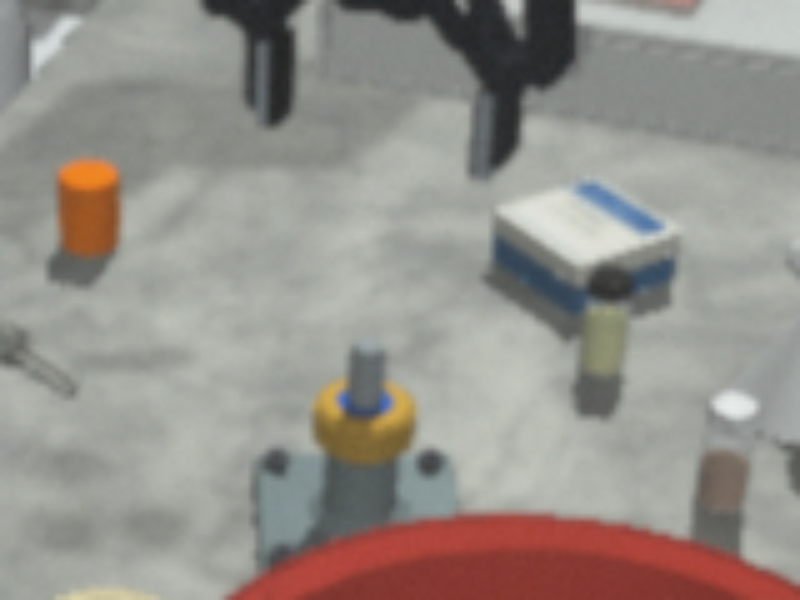

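```bash
cat >> h.py <<'E'
TH=np.radians(30)
def capR(phi): return kin.tool_R(np.radians(phi),TH)*np.array([-1,1,-1])
E
python3 - <<'E'
from h import *
R=capR(20); g=np.array([476.3,236.6,29.]); tcp=g+8*R[:,1]
pre=tcp-100*R[:,1]
cur=arm.get_state()['joints']
q=arm.solve_ik(pre,R); print('pre',q.round(1),[round(float(kin.clear(cur+(q-cur)*t)[0])) for t in np.linspace(0,1,9)],[kin.frames(cur+(q-cur)*t,kin.PAR)[0][-1].round().tolist() for t in (.25,.5,.75)])
# place
for phi in (-40,-20,0,20,40):
    Rp=capR(phi); Pp=np.array([545.9,-37.4,108+60])+8*Rp[:,1]; qq=kin.ik(Pp,Rp,q); print(phi,None if qq is None else (qq.round(1),kin.clear(qq)))
E
```

```text
pre [ 16.7  21.6   0.5 -31.4 -73.4  13.6] [182, 178, 174, 171, 167, 163, 159, 154, 149] [[534.0, 19.0, 159.0], [520.0, 76.0, 136.0], [506.0, 135.0, 119.0]]
-40 (array([ -4.4,   9.9,  -8.2, -29. , -56.9, -22.7]), (np.float64(284.09857292893935), np.float64(395.1333160384737)))
-20 (array([ -7.6,  16.1,   0.7, -31.2, -70.6,  -2.8]), (np.float64(300.67782198632614), np.float64(395.1333160576796)))
0 (array([ -7.7,  22.1,   9.1, -30. , -82.5,  13.2]), (np.float64(300.61775493028426), np.float64(395.133316038441)))
20 (array([ -5.7,  27.6,  16.6, -26.8, -92.8,  27.7]), (np.float64(284.61861827822156), np.float64(395.1333160384434)))
40 (array([  -2.2,   32.1,   22.5,  -22.1, -100.8,   42. ]), (np.float64(264.6137091359461), np.float64(395.1333160384522)))
```

```bash
python3 - <<'E'
from h import *
R=capR(20); g=np.array([476.3,236.6,29.]); tcp=g+8*R[:,1]
arm.set_joints(arm.solve_ik(tcp-100*R[:,1],R)); st('pre')
print(arm.move_straight(tcp,feed=80,threshold=8)); st('at')
s=snap('side','s4'); snap('top','t4')
cv2.imwrite('pics/s4c.png',cv2.resize(s['img'][150:270,230:390],None,fx=5,fy=5))
E
```

```text
pre 22.34 [492.3  192.88 108.74] j6 13.57 [0.4 0.2 0.4] [-1.426 -0.46  -0.003] tau6 0.04 w 85.4
False
at 23.74 [475.37 240.3   22.54] j6 16.2 [-0.7 -0.3 -0.2] [-1.366 -0.504  0.048] tau6 0.001 w 85.5
```

View pics/s4c.png

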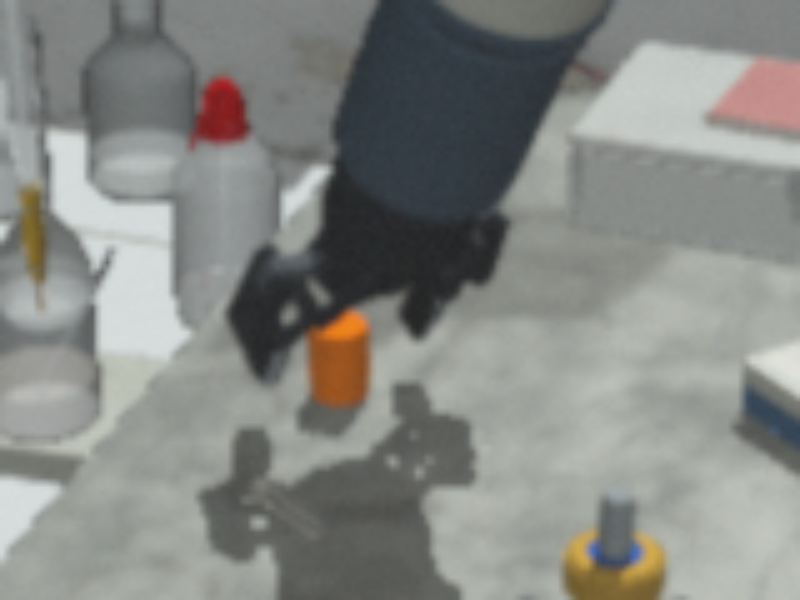

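```bash
python3 - <<'E'
from h import *
arm.grasp(); arm.pause(.2); st('grasp')
s=snap('side','s5'); t=snap('top','t5')
cv2.imwrite('pics/s5c.png',cv2.resize(s['img'][170:260,250:350],None,fx=6,fy=6))
cv2.imwrite('pics/t5c.png',cv2.resize(t['img'][210:300,205:305],None,fx=6,fy=6))
E
```

```text
grasp 24.58 [475.17 240.36  22.3 ] j6 16.2 [ 1.4 -1.2  3.1] [-1.265 -0.388  0.002] tau6 0.007 w 30.3
```

View pics/s5c.png

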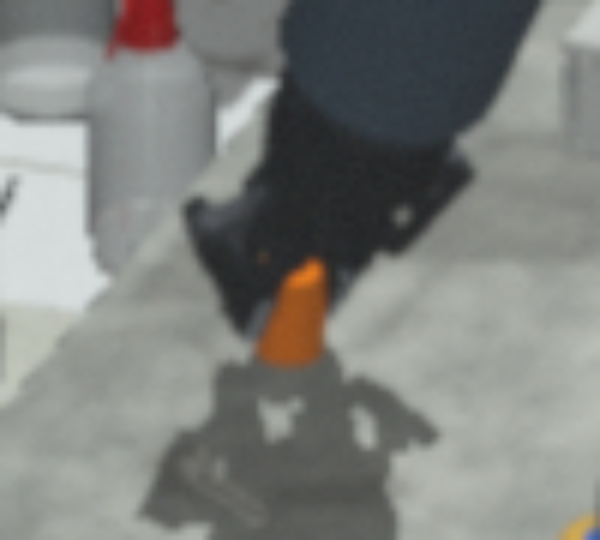

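View pics/t5c.png

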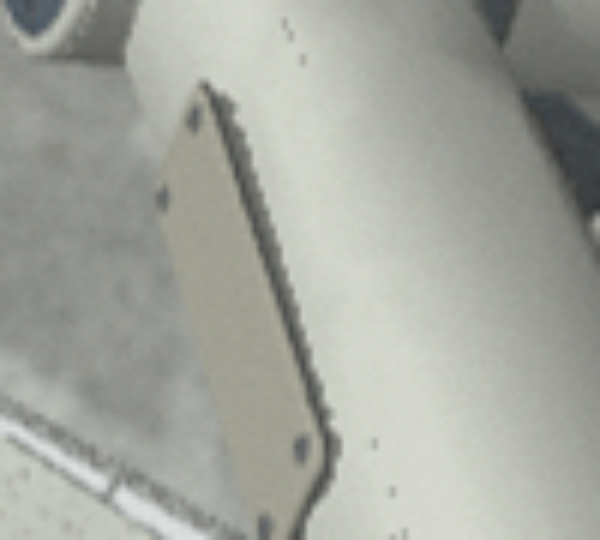

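```bash
python3 - <<'E'
from h import *
R=capR(20); g=np.array([476.3,236.6,29.]); tcp=g+8*R[:,1]
arm.move_straight(tcp+[0,0,130],feed=120); s=st('up')
q=s['joints']
for phi in (-100,-90,-80,-70,-60,-50,-40,-20):
    Rp=capR(phi); o=[]
    for z in (40,0):
        Pp=np.array([545.9,-37.4,108+z])+8*Rp[:,1]; qq=kin.ik(Pp,Rp,q); o.append(None if qq is None else (qq.round(1)))
    print(phi,*o)
    if qq is not None: print('   ',[p.round() for p in kin.frames(qq,kin.PAR)[0][1:]])
E
```

```text
up 25.92 [474.42 240.24 151.14] j6 6.32 [ 0.9  0.4 -0.5] [-1.502 -0.504  0.036] tau6 -0.004 w 30.5
-100 [  17.1    1.2  -45.6   40.2  -20.6 -152.2] [   7.3    4.1  -53.7   68.9   -9.2 -173.7]
    [array([ 37.,   5., 668.]), array([ 37.,   5., 668.]), array([249.,  32., 328.]), array([377.,  -8., 405.]), array([550., -38., 101.])]
-90 [  16.3    1.1  -41.2   23.9  -20.3 -126.8] [  12.2    4.2  -49.5   41.6   -9.1 -141.8]
    [array([ 37.,   8., 667.]), array([ 37.,   8., 667.]), array([269.,  58., 344.]), array([374., -37., 405.]), array([550., -37., 101.])]
-80 [ 13.6   1.9 -33.6   4.3 -24.6 -97.1] [ 13.5   5.1 -37.9   6.  -17.1 -98.8]
    [array([ 45.,  11., 667.]), array([ 45.,  11., 667.]), array([330.,  80., 393.]), array([377., -67., 405.]), array([550., -37., 101.])]
-70 [  8.4   3.5 -25.9 -11.  -31.5 -70.5] [  8.2   6.6 -28.5 -13.5 -26.  -67.6]
    [array([ 59.,   9., 665.]), array([ 59.,   9., 665.]), array([384.,  55., 435.]), array([385., -96., 405.]), array([550., -36., 101.])]
-60 [  3.1   5.7 -19.6 -20.9 -39.4 -49.8] [  2.6   8.6 -22.  -23.9 -34.6 -45.8]
    [array([ 78.,   4., 663.]), array([ 78.,   4., 663.]), array([423.,  19., 459.]), array([ 397., -123.,  405.]), array([549., -35., 101.])]
-50 [ -1.4   8.2 -14.4 -26.8 -47.2 -33.8] [ -1.8  11.1 -16.8 -29.4 -42.8 -29.8]
    [array([100.,  -3., 659.]), array([100.,  -3., 659.]), array([454., -14., 472.]), array([ 414., -148.,  405.]), array([549., -35., 101.])]
-40 [ -4.5  11.1  -9.7 -29.9 -54.7 -21. ] [ -4.9  13.8 -12.2 -32.1 -50.4 -17.3]
    [array([123., -11., 654.]), array([123., -11., 654.]), array([483., -42., 479.]), array([ 436., -169.,  405.]), array([548., -34., 101.])]
-20 [ -7.7  17.1  -0.8 -31.7 -68.4  -1.3] [ -7.9  19.5  -3.5 -32.9 -64.2   1.8]
    [array([172., -24., 639.]), array([172., -24., 639.]), array([538., -75., 482.]), array([ 487., -199.,  405.]), array([547., -34., 101.])]
```

```bash
python3 - <<'E'
from h import *
Rp=capR(-70); Pp=np.array([545.9,-37.4,108+50])+8*Rp[:,1]
c=arm.get_state()['joints']; q=arm.solve_ik(Pp,Rp); print(q.round(1),[kin.frames(c+(q-c)*t,kin.PAR)[0][-1].round().tolist() for t in (.25,.5,.75,1)],[round(float(kin.clear(c+(q-c)*t)[0])) for t in (.1,.25,.5,.75,1)])
arm.set_joints(q); arm.pause(.2); st('above')
s=snap('side','s6'); t=snap('top','t6')
cv2.imwrite('pics/s6c.png',cv2.resize(s['img'][190:300,290:410],None,fx=6,fy=5.4))
cv2.imwrite('pics/t6c.png',cv2.resize(t['img'][150:300,280:460],None,fx=4,fy=4))
E
```

```text
[  8.5   2.8 -25.2 -10.6 -33.  -71.1] [[505.0, 172.0, 139.0], [529.0, 100.0, 135.0], [544.0, 30.0, 139.0], [550.0, -36.0, 151.0]] [123, 137, 156, 176, 200]
above 27.34 [549.96 -35.6  150.92] j6 -71.06 [ 0.2 -0.  -0.7] [-0.544  1.509  0.098] tau6 0.008 w 30.3
```

View pics/s6c.png

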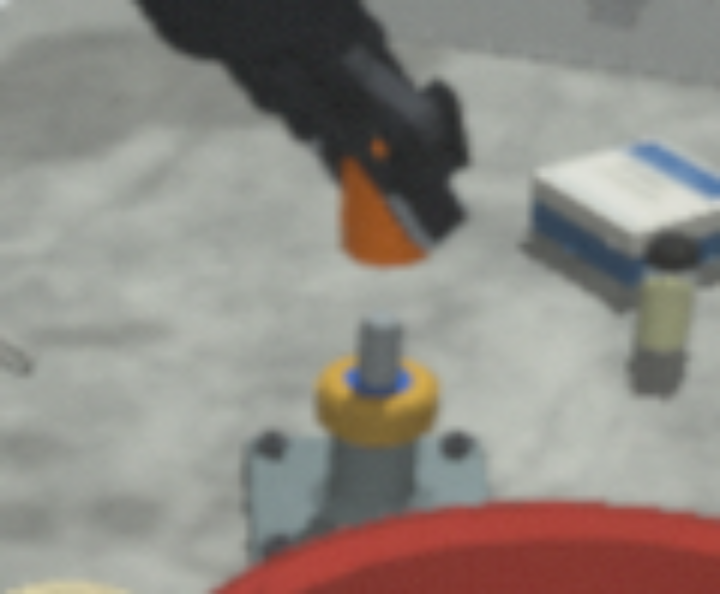

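View pics/t6c.png

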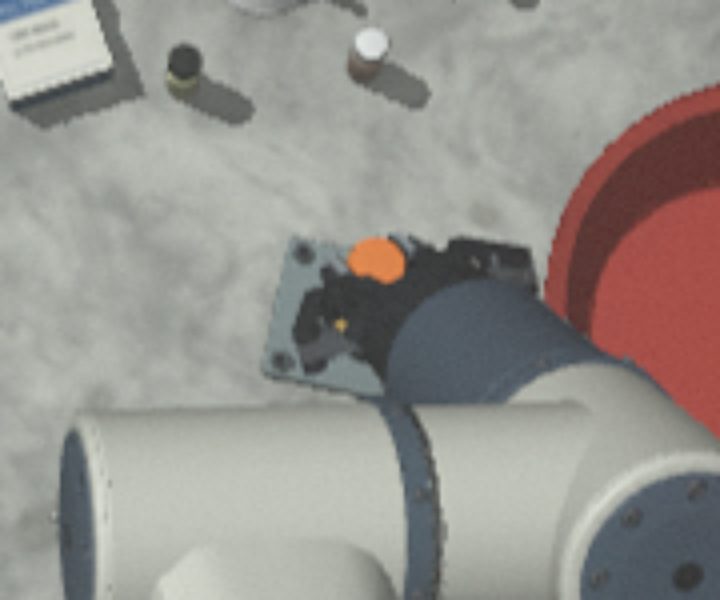

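The side view has the held cap's mouth at crop (386,250), upright and just above the post tip at crop (381,318). The top view has the cap's top at crop (376,260). Next I check the lateral offset numerically.

```bash
python3 - <<'E'
from h import *
s=load('s6');t=load('t6');s3=load('s3')
def m(S,box,lo=(3,150,90),hi=(20,255,255)):
    x0,y0,x1,y1=box; k=cv2.inRange(cv2.cvtColor(S['img'],cv2.COLOR_BGR2HSV)[y0:y1,x0:x1],lo,hi); n,l,stt,c=cv2.connectedComponentsWithStats(k)
    i=1+np.argmax(stt[1:,4]); ys,xs=np.nonzero(l==i); return xs+x0,ys+y0
xs,ys=m(t,(355,195,395,235)); print('top cap',len(xs),xs.min(),xs.max(),ys.min(),ys.max(),onplane(t,xs.mean(),ys.mean(),171), 'exp px of (545.9,-37.4,171)',proj(t,(545.9,-37.4,171)))
cv2.circle
pts=np.stack([xs,ys],1).astype(np.float32); (c,r)=cv2.minEnclosingCircle(pts); print('circle',c,r,onplane(t,*c,171))
xs,ys=m(s,(335,205,375,245))
for y in range(ys.min(),ys.max()+1,2): print(y,xs[ys==y].min(),xs[ys==y].max(),end='; ')
print('\nside exp mouth centre',proj(s,(545.9,-37.4,129)),'tip',proj(s,(545.9,-37.4,97)))
# calibrated with visual post (top: 544.9,-34.5 ; side px 353,248)
print('shift test x+5',proj(s,(550.9,-37.4,129)),'y+5',proj(s,(545.9,-32.4,129)))
E
```

```text
top cap 113 367 380 210 220 [548.09459443 -35.26911335 171.        ] exp px of (545.9,-37.4,171) [375.01385445 215.69475743]
circle (373.6538391113281, 215.5) 6.820932865142822 [546.32105921 -34.42277071 171.        ]
220 347 349; 222 347 350; 224 348 351; 226 348 352; 228 348 353; 230 348 355; 232 348 356; 234 348 357; 236 349 359; 238 352 357; 
side exp mouth centre [353.87600603 235.49713304] tip [353.14891419 248.54244546]
shift test x+5 [356.20338418 235.23585289] y+5 [353.19125598 234.27774936]
```

The cap is within about 1.5 mm of the post axis in both views, and the capture range is 5 mm. I'll lower it with a force guard.

```bash
python3 - <<'E'
from h import *
Rp=capR(-70)
def tgt(z): return np.array([545.9,-37.4,z])+8*Rp[:,1]
r=arm.move_straight(tgt(128),feed=60,threshold=8); st(f'128 {r}')
if not r:
    r=arm.move_straight(tgt(112),feed=25,threshold=8); st(f'112 {r}')
if not r:
    r=arm.move_straight(tgt(105),feed=10,threshold=8); st(f'105 {r}')
e=arm.get_state()['eef_pos']; print('grasp z',(e-8*Rp[:,1])[2],'-> cap mid',(e-8*Rp[:,1])[2]-8)
s=snap('side','s7'); t=snap('top','t7')
cv2.imwrite('pics/s7c.png',cv2.resize(s['img'][190:300,290:410],None,fx=6,fy=5.4))
E
```

```text
128 False 28.09 [549.79 -36.08 121.04] j6 -69.22 [-0.3 -0.3  0.5] [-0.563  1.466 -0.018] tau6 0.009 w 30.3
112 False 28.88 [549.74 -36.06 105.14] j6 -67.97 [ 0.2 -0.4 -0. ] [-0.566  1.431 -0.012] tau6 0.003 w 30.5
105 True 29.38 [549.97 -36.02 101.3 ] j6 -67.58 [-0.2  1.6  4.2] [-0.333  1.21   0.1  ] tau6 0.019 w 30.6
grasp z 108.23277162828026 -> cap mid 100.23277162828026
```

View pics/s7c.png

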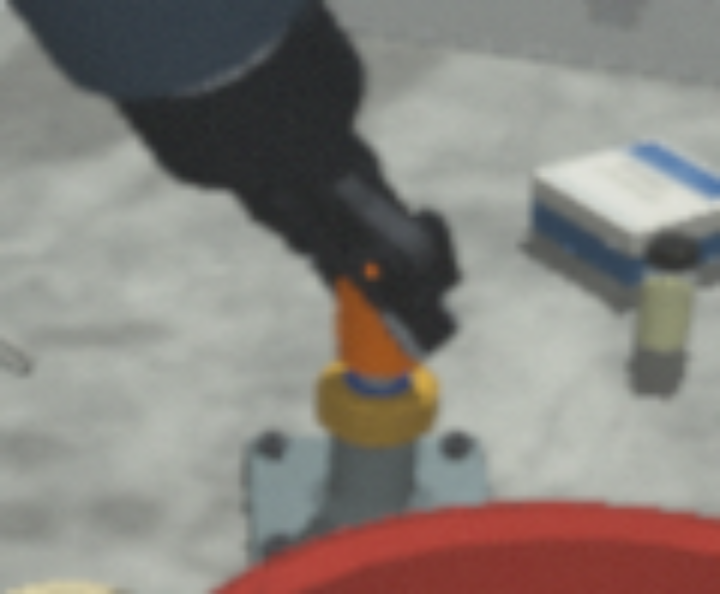

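Contact came with the cap's centre at 100.2 mm, against an expected 100 mm, so it is fully down. In the view the mouth hugs the post just above the nut. Releasing and backing off along the tool axis.

```bash
python3 - <<'E'
from h import *
Rp=capR(-70)
arm.gripper_open(); s=st('open')
e=s['eef_pos']
arm.move_straight(e-130*Rp[:,1],feed=80,orientation=Rp); st('back')
arm.pause(.2)
s=snap('side','s8'); t=snap('top','t8')
cv2.imwrite('pics/s8c.png',cv2.resize(s['img'][190:300,290:410],None,fx=6,fy=5.4))
cv2.imwrite('pics/t8.png',t['img']); 
P=cloud(t); xs=None
hs=cv2.cvtColor(t['img'],cv2.COLOR_BGR2HSV)[195:240,345:395]; k=cv2.inRange(hs,(3,150,150),(20,255,255)); ys,xs=np.nonzero(k)
if len(xs):
    p=P[ys+195,xs+345]; print('cap top',len(xs),onplane(t,xs.mean()+345,ys.mean()+195,121),p[:,2].min(),np.median(p[:,2]),p[:,2].max())
E
```

```text
open 30.05 [549.13 -36.03 100.32] j6 -67.59 [0.6 0.5 0.4] [-0.505  1.403  0.027] tau6 0.0 w 85.1
back 31.82 [487.96 -58.2  212.32] j6 -70.57 [-0.7  0.4  0. ] [-0.476  1.37   0.084] tau6 -0.0 w 85.6
cap top 139 [544.56590031 -34.58723356 121.        ] 106.99526266658053 119.97243872796433 1269.8266199489497
```

View pics/s8c.png

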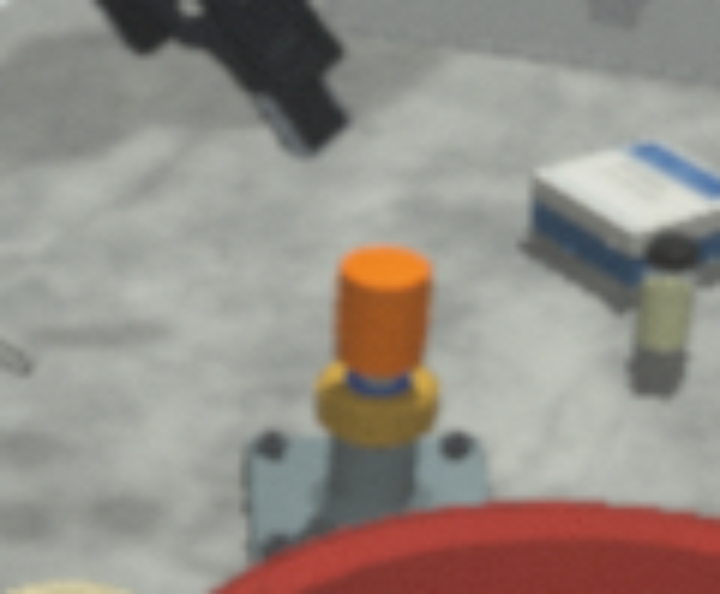

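View pics/t8.png

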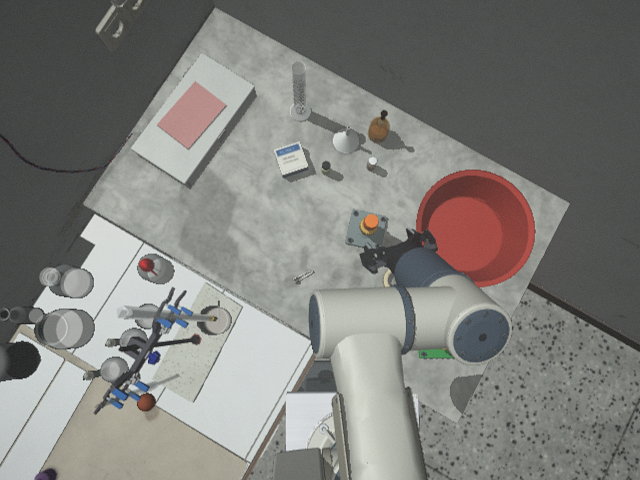

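The cap's axis goes from crop (380,370) to (386,270), which is the lean perspective gives a true vertical. Its top is at 120 mm against an expected 121 mm. The nut is on its seat, the vials and box look unmoved, and the gripper is clear. Handing in.

```bash
python3 - <<'E'
from h import *
a=load('top0')['img'].astype(int); b=load('t8')['img'].astype(int)
print('box/vials diff',np.abs(a-b)[135:185,265:385].mean())
st(); print(arm.sign_off())
E
```

```text
box/vials diff 2.7066666666666666
 32.12 [488.05 -58.23 212.71] j6 -70.57 [-0.6 -0.5 -0.4] [-0.512  1.399 -0.077] tau6 0.0 w 85.6
the job is handed in; nothing more can be done
None
```

The nut is tightened onto the washer and the cap sits upright and fully down on the post. I handed the job in at about 32 s with the gripper open and clear of everything.

- **Nut:** I turned it about 3.85 rad clockwise. It touched the washer at about 3.6 rad, and I stopped about 0.25 rad past that.
    - The last slow steps read 0.30 to 0.33 N m of outside torque (joint torque up to 0.35). Readings at rest can come out low, so I took this as about 0.4 N m.
    - The early readings after touch disagreed: some were negative (down to -0.25 N m) after faster steps, probably from rebound. I relied only on the slow steps.
    - On the first grip the nut's true centre was about 2.5 mm off my camera estimate in y, giving up to 13 N of side force. I let go, re-centred and gripped again.
- **Cap:** I gripped it with the tool tilted 30° to keep the arm clear of the burette stand. Contact came with its centre at 100.2 mm, against 100 mm expected. After release its top read about 120 mm (expected 121) and it looked upright in the side view.
- **Bystanders:** The vials and the box match the first picture. The arm largely hid the tape in the last top picture. I never worked near it, but I could not confirm its final position.

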